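Seat the battery air pump on its dock stud

TASK

Put the blue battery air pump on the grey dock: bring its yellow mounting plate down between the two fences until it rests lightly on top of the stud beside the hole, slide it along the dock by feel until the hole finds the stud, and let it drop so that the plate lies flat on the dock's floor with the stud through the hole. Never press hard on the dock or stud, or let the pump fall onto it; leave everything else where it stands and let go of the pump at the end.

Things in the scene. Friction and masses are not known exactly. Their poses are not given: they have to be found in the camera images.
- pump_mid (a point): Centre of the blue air pump's case, the part to grasp: 76 mm long (x), 40 mm wide (y), 60 mm high (z up), fixed on a yellow plate 5 mm thick; 0.25 to 0.42 kg in all. This point is 35 mm above the plate's underside. In this frame the plate spans x -42 to +120 mm, y -38 to +38 mm: a bare tongue on the +x side. A white nozzle 6 mm thick juts 12 mm from the case's +x end.
- pump_hole (a point): Centre of the round through hole, 13 mm across, in the plate's tongue, at the plate's underside: 62 mm along +x from pump_mid and 35 mm below it; 58 mm of plate continues beyond it. Axes as pump_mid. At the start the plate lies flat on the shelf, tongue roughly away from the robot.
- dock: Grey dock screwed to the shelf; origin at its underside's centre, x along its length, z up. Base 230 mm (x) by 108 mm (y), flat floor 6 mm above the shelf. A fence along each long side, top 20 mm above the shelf; the channel between them is 82 mm wide, open at both ends. The pump's tongue may point to the dock's +x or -x. A seated plate's underside is 6 mm above the shelf.
- slot_mid (a point): Centre of the dock's floor, 6 mm above the shelf, axes as the dock. An upright brass stud is clamped on the dock's lengthwise centre line somewhere from 24 mm before to 24 mm after this point along x: its place is not measured, it must be felt or seen. Stud: 8 mm thick, 11 mm high above the floor, the top 3 mm tapering to 5 mm. It does not give way.
- cave: Bystander: brown ceramic cave ornament, a dome 104 mm across, 70 mm high; origin at the centre of its underside.
- scraper: Bystander: green and black algae magnet scraper, 75 x 45 mm, 46 mm high; origin at the centre of its underside.
- thermometer: Bystander: glass thermometer lying flat along its x, 126 mm long, 14 mm high, 24 mm wide at two black clips; origin at the middle of its underside.
- testkit: Bystander: white open tray with four capped test vials, 70 x 150 mm, 66 mm high with the vials; origin at the centre of its underside.
- food_mid (a point): Bystander: closed fish food canister, 68 mm across, 100 mm high; this point is on its axis 50 mm up.
- conditioner_mid (a point): Bystander: water conditioner bottle, 58 mm across, 150 mm high; this point is on its axis 60 mm up.
There are look-alikes about, which are no part of the job. Several things look just like the part that bears pump_mid: the one meant starts nearest to the robot's base.

How it is judged:
On the way:
1. the plate rests lightly on top of the stud, between the fences, not yet dropped over it (contact force between pump and dock above 0.5 N and z of pump_hole in the frame of dock between 0.0145 and 0.03 m and y of pump_hole in the frame of dock between -0.008 and 0.008 m and x of pump_hole in the frame of dock between -0.085 and 0.085 m), for 0.4 s.
At the end, for the whole second after the job is handed in: The plate lies flat on the dock's floor, stud through its hole: hole centre within 28 mm of the dock's centre along it and 6 mm across, underside less than 2.5 mm above the floor, tilt under 2 degrees, along the dock within 0.15 rad; the pump let go and at rest (x of pump_hole in the frame of dock between -0.028 and 0.028 m and y of pump_hole in the frame of dock between -0.006 and 0.006 m and z of pump_hole in the frame of dock between 0.003 and 0.0085 m and angle between pump_mid's own z axis and vertical below 0.035 rad and angle between the x axis of pump_mid and the x axis of dock, either way round below 0.15 rad); the robot touches nothing.
It fails at once if the pump or its plate presses on or strikes the dock, its stud included, with more than 45 N (contact force between pump and dock above 45 N).
It fails at once if a bystander (cave, scraper, thermometer, test kit, food canister, conditioner bottle) is moved more than 15 mm (distance of any of cave, scraper, thermometer, testkit, food_mid, conditioner_mid from where it was at the start of the episode above 0.015 m).
It also fails if it takes over 58 s, if anything falls off the work surface, if the arm or the gripper's body presses on something with over 40 N, if the wrist force passes 120 N, or if a joint passes its speed limit or range.

ROBOT

A 7-joint arm with a two-finger parallel gripper is mounted at the origin on the work surface. World frame = base frame: x ahead of the robot, y to its left, z up, the work surface at z = 0. Lengths are in m, angles in rad, forces in N, time in s.
With the tool pointing down it reaches from about 0.4 to 0.85 m from the base axis. Payload 10.4 kg.
Tool frame: the origin (TCP) lies between the finger pads; the fingertips stand 8 mm ahead of it and the grasp point (between the pads) lies 11 mm behind it; z points along the fingers, x is the direction in which the jaws open and shut, and the axes are right-handed (so a half turn about z gives the same grasp; the last joint's range is limited). The gripper opens to 85 mm and grips with 20 to 120 N. Pads are 22 mm wide; open, the fingers measure 114 mm over their backs; the gripper's body (76 mm by 85 mm) begins 54 mm behind the grasp point. The pads swing forward as they close: fully open they stand 13 mm farther back than shut.
Start: joints at [-1.18, 0.332, -0.065, 1.46, 0.022, 1.35, -0.088], TCP at [0.251, 0.572, 0.239] pointing down, gripper open.
Joint ranges: [-2.6, 2.6], [-0.5, 2.12], [-1.47, 1.34], [0.16, 2.42], [-1.27, 4.41], [0.06, 2.06], [-2.6, 2.6]. Speed limits (rad/s): [2.22, 2.22, 2.79, 2.79, 3.14, 3.14, 3.14].

INTERFACE

Orientations are given as a unit quaternion [w, x, y, z].
In Python, from workcell import monitor, read_camera, get_calibration, env gives the robot as it stands.
- The arm moves only by the shell command python3 -m handwheel 'ROWS' [OPENING] [FORCE]. ROWS is a JSON object of lists of equal length, an entry for each row: "xyz": the shift along the tool's x, y, z in mm, a list of three; "spin": the turn about the tool's z in degrees. A call has 1 to 8 rows; each row shifts and turns the pose as measured when the row begins, along the tool's axes as they then stand; what a row does not reach is not made up. A row lasts 1/10 s, in which the tool goes at most 50 mm and 8.59 degrees, less where a joint would pass 70% of its speed; a pose out of reach is approached as far as the arm can. A call with a gripper value outside its range is refused whole. OPENING is the finger opening in mm, from 0 to 85.4, set as the call begins (- or left out, the last holds). The fingers move at their own pace and stop on an object; FORCE is the grip in N (left out, the last holds). Time passes only in rows, so rows that do not move let the fingers close. It gives the time, the measured TCP pose, the force and the opening at its end, in the units of the state.
- monitor.observe(): the state, without advancing time (a new reading comes with each control period).
- read_camera(name): name is "scene" or "top" or "wrist"; returns the picture (400x640x3 uint8, red, green, blue); there is no depth.
- get_calibration(name): a dict with "fx", "fy", "cx", "cy" (pixels), "dist" ([k1, k2, p1, p2, k3] as OpenCV has them; the pictures are not rectified), "world_to_cam" (4x4, takes a point from world to camera coordinates). Camera axes: x right, y down, z forward; pixel columns grow to the right and rows downward; lengths in m; the calibration is good to about 2 mm. A picture is of the moment at which its call begins: read the wrist's pose just before it. get_calibration takes no time and is no camera call; for the wrist camera it gives the pose at the moment of the call.
- env.job_done(): hands the job in, once; it reports no verdict.
The state is a dict: "t": time; "qpos": joint angles; "qvel": joint speeds; "effort": joint torques, N m; "tool_pos": TCP position; "orientation": TCP orientation; "wrist_force": force on the tool from outside, world axes, zero at the start; "moment": the same for the moment, N m; "grip_width": opening from 0.0 (shut) to 1.0 (fully open).
Only numpy, scipy, OpenCV 4.12 (cv2) and the standard library are available. Lean on these libraries where they do the work, as an engineer would, in place of code of your own. Each camera call takes 0.05 s, during which the arm holds its last target.

## Working session

There is one attempt and no reset: what is moved stays moved. The work goes in short steps, Python scripts to look and compute and a shell command to move; the robot and the scene stay as the last step left them, time stands still between calls to the robot, and variables do not carry over. Pictures are saved under pics/ and viewed, and the job is handed in when it is done.

```bash
ls; mkdir -p pics; python3 - <<'E'
from workcell import monitor, read_camera, get_calibration, env
import cv2
s=monitor.observe();print({k:s[k] for k in ('t','tool_pos','orientation','wrist_force','grip_width')})
for n in('scene','top','wrist'):
    c=get_calibration(n);print(n,c)
    cv2.imwrite(f'pics/{n}0.png',read_camera(n)[:,:,::-1])
E
```

```text
pics
{'t': 0.0, 'tool_pos': array([0.25116515, 0.5719115 , 0.23849299]), 'orientation': array([ 4.22367652e-04,  8.37280842e-01,  5.46772591e-01, -5.89078066e-04]), 'wrist_force': array([ 0.04403037, -0.58521814,  0.41333815]), 'grip_width': 0.99961869582027}
scene {'fx': 497.0491046075068, 'fy': 497.0491046075068, 'cx': 318.80529156426496, 'cy': 194.2164850504388, 'dist': array([-0.03138682,  0.        ,  0.        ,  0.        ,  0.        ]), 'world_to_cam': array([[-0.6475868 ,  0.76191692,  0.01067438,  0.31870017],
       [ 0.57178767,  0.49515183, -0.65412806, -0.29368837],
       [-0.50367668, -0.41750122, -0.75630849,  1.75706136],
       [ 0.        ,  0.        ,  0.        ,  1.        ]])}
top {'fx': 384.07399273279555, 'fy': 384.07399273279555, 'cx': 317.708837697351, 'cy': 200.7000819266267, 'dist': array([-0.06565668,  0.        ,  0.        ,  0.        ,  0.        ]), 'world_to_cam': array([[-0.02802906, -0.99960203, -0.00318657,  0.07379207],
       [-0.98195371,  0.02813038, -0.18701763,  0.546372  ],
       [ 0.18703284, -0.00211286, -0.98235139,  1.08080523],
       [ 0.        ,  0.        ,  0.        ,  1.        ]])}
wrist {'fx': 307.44822354440146, 'fy': 307.44822354440146, 'cx': 319.16338776202093, 'cy': 197.98982632538028, 'dist': array([-0.001036,  0.      ,  0.      ,  0.      ,  0.      ]), 'world_to_cam': array([[ 0.4018435 ,  0.91570719, -0.00146719, -0.62485234],
       [ 0.86944778, -0.38103949,  0.31443516, -0.04092817],
       [ 0.28737148, -0.12762937, -0.94927782,  0.38011308],
       [ 0.        ,  0.        ,  0.        ,  1.        ]])}
```

View pics/top0.png

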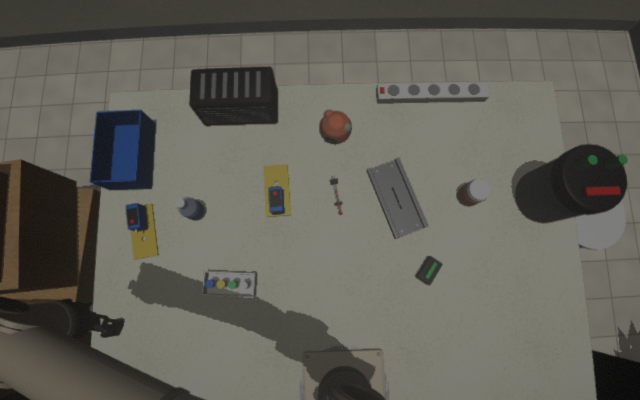

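View pics/scene0.png

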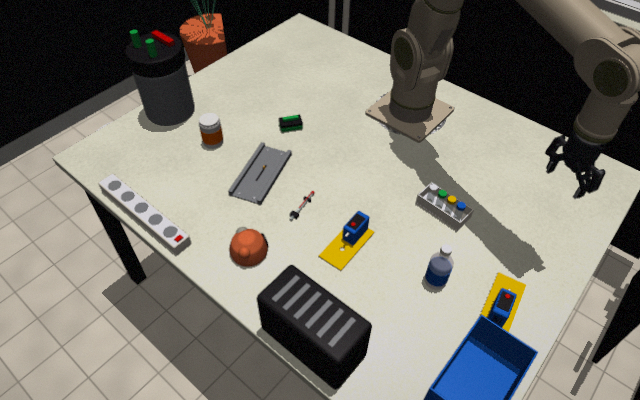

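View pics/wrist0.png

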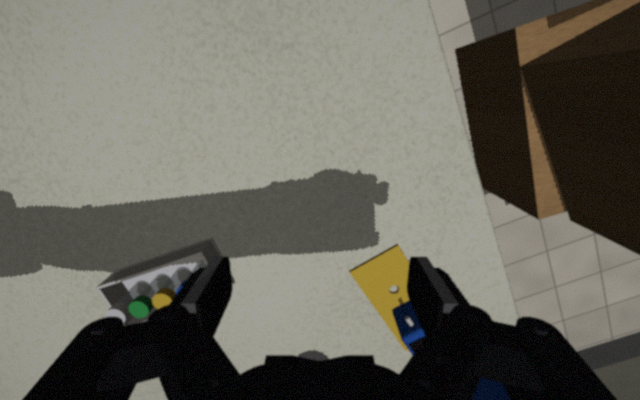

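The top view shows two pumps: A with its case at (276,198) and plate at (277,190), and B with its case at (136,217) and plate at (144,231). A's tongue points away from the robot; B's tongue points towards it. The dock is at (397,198). Next I'll measure distances and look at an enlarged crop.

```bash
cat > h.py <<'E'
from workcell import monitor, read_camera, get_calibration, env
import numpy as np, cv2
from scipy.spatial.transform import Rotation as R
def ray(c,uv):
    K=np.array([[c['fx'],0,c['cx']],[0,c['fy'],c['cy']],[0,0,1]])
    p=cv2.undistortPoints(np.array(uv,float).reshape(-1,1,2),K,c['dist'])[:,0]
    d=np.c_[p,np.ones(len(p))]; M=c['world_to_cam'];Rm=M[:3,:3]
    return -Rm.T@M[:3,3], d@Rm
def onz(c,uv,z):
    o,d=ray(c,uv); return o+d*((z-o[2])/d[:,2])[:,None]
def proj(c,P):
    K=np.array([[c['fx'],0,c['cx']],[0,c['fy'],c['cy']],[0,0,1]])
    M=c['world_to_cam'];rv=cv2.Rodrigues(M[:3,:3])[0]
    return cv2.projectPoints(np.array(P,float).reshape(-1,1,3),rv,M[:3,3],K,c['dist'])[0][:,0]
def masks(im):
    h=cv2.cvtColor(im,cv2.COLOR_RGB2HSV)
    return {'yellow':cv2.inRange(h,(18,130,70),(32,255,255)),'blue':cv2.inRange(h,(100,120,40),(125,255,255))}
def tool():
    s=monitor.observe();q=s['orientation'];return s,R.from_quat([q[1],q[2],q[3],q[0]])
E
python3 - <<'E'
from h import *
c=get_calibration('top');im=cv2.imread('pics/top0.png')[:,:,::-1].copy()
m=masks(im)
for k in m:
    n,l,st,ce=cv2.connectedComponentsWithStats(m[k])
    for i in range(1,n):
        if st[i,4]>60:
            z=.005 if k=='yellow' else .06
            print(k,st[i],ce[i],onz(c,[ce[i]],z)[0])
for p in [(276,198),(136,217)]:
    P=onz(c,[p],.04)[0];print(p,P,np.hypot(*P[:2]))
a=cv2.resize(im[155:230,255:300],None,fx=6,fy=6,interpolation=cv2.INTER_CUBIC)
b=cv2.resize(im[150:245,355:440],None,fx=5.3,fy=5.3,interpolation=cv2.INTER_CUBIC)
h=450;b=cv2.resize(b,(int(b.shape[1]*h/b.shape[0]),h));a=cv2.resize(a,(270,450))
cv2.imwrite('pics/crop1.png',np.hstack([a,b])[:,:,::-1])
E
```

```text
yellow [264 165  26  51 601] [277.18469218 182.56572379] [0.61800611 0.18231117 0.005     ]
yellow [132 205  25  54 720] [145.08472222 238.61388889] [0.45410005 0.5900279  0.005     ]
blue [  90  110   51   74 1702] [122.95123384 152.71974148] [0.71318691 0.65006778 0.06      ]
blue [126 204  14  25 108] [134.03703704 215.67592593] [0.51716525 0.60213527 0.06      ]
(276, 198) [0.56223776 0.18255678 0.04      ] 0.5911330453384923
(136, 217) [0.51625035 0.605604   0.04      ] 0.7957830331734758
```

View pics/crop1.png

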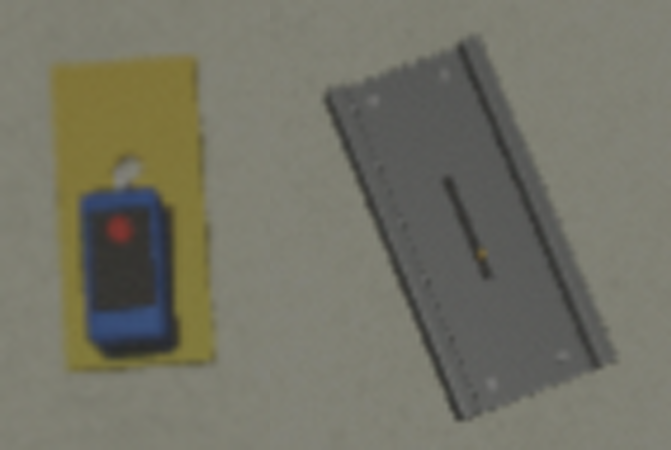

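Pump A is the one meant: it is 0.59 m from the base against 0.80 m for B, and the crop shows a blue case on a yellow plate with the tongue away from the robot. The stud shows as a brass dot on the dock at about px (399.5,203.6). Next I'll compute rough poses and move the arm above the pump to measure more closely.

```bash
python3 - <<'E'
from h import *
c=get_calibration('top')
A=np.array([(52,62),(197,57),(214,360),(70,370)])/6+[255,155]
P=onz(c,A,.005);print('plate',P.round(4)); 
ax=(P[0]+P[1]-P[2]-P[3])/2;print(np.degrees(np.arctan2(ax[1],ax[0])),np.linalg.norm(ax),np.linalg.norm(P[0]-P[1]))
s,T=tool();print(T.as_matrix().round(3))
cw=get_calibration('wrist');M=cw['world_to_cam'];o=-M[:3,:3].T@M[:3,3];print('cam in tool',T.inv().apply(o-s['tool_pos']),'dir',T.inv().apply(M[2,:3]))
D=np.array([(327-270,92),(475-270,36),(615-270,360),(462-270,418)])/4.737+[355,150]
for z in(.006,.02):print('dock',onz(c,D,z).round(4))
print('stud',onz(c,[(399.5,203.6)],.015))
E
```

```text
plate [[0.6748 0.2243 0.005 ]
 [0.6752 0.1485 0.005 ]
 [0.5151 0.1419 0.005 ]
 [0.512  0.2154 0.005 ]]
2.75398436973644 0.16164332649250784 0.07585663152853932
[[ 0.402  0.916 -0.   ]
 [ 0.916 -0.402 -0.001]
 [-0.001  0.    -1.   ]]
cam in tool [ 0.00053629 -0.08082198 -0.13419105] dir [-1.38784917e-04  3.14356895e-01  9.49304863e-01]
dock [[ 0.6519 -0.0985  0.006 ]
 [ 0.6877 -0.1991  0.006 ]
 [ 0.4689 -0.2749  0.006 ]
 [ 0.4348 -0.1736  0.006 ]]
dock [[ 0.6481 -0.0966  0.02  ]
 [ 0.6834 -0.1959  0.02  ]
 [ 0.4673 -0.2709  0.02  ]
 [ 0.4336 -0.1708  0.02  ]]
stud [[ 0.53908862 -0.19077413  0.015     ]]
```

```bash
python3 -m handwheel '{"xyz":[[0,0,0],[0,0,0],[0,0,0],[0,0,0]],"spin":[-7,-7,-7,-5.4]}' 85 40 && python3 -m handwheel '{"xyz":[[-40,28,0],[-40,28,0],[-40,28,0],[-40,28,0],[-40,28,0],[-40,28,0],[-40,28,0],[-40,28,0]],"spin":[0,0,0,0,0,0,0,0]}'
```

```text
t: 0.55
tool_pos: [0.2508, 0.5714, 0.2372]
orientation: [0.001, 0.685, 0.729, -0.002]
wrist_force: [-0.2, 0.1, 0.3]
grip_width: 0.993
t: 1.35
tool_pos: [0.4961, 0.2648, 0.2345]
orientation: [-0.001, 0.678, 0.735, -0.003]
wrist_force: [0.4, 0.8, 0.4]
grip_width: 0.994
```

```bash
python3 -m handwheel '{"xyz":[[-44,26,0],[-44,26,0],[0,0,0]],"spin":[1,0.9,0]}' && python3 - <<'E'
from h import *
s,T=tool();c=get_calibration('wrist');im=read_camera('wrist');print(s['tool_pos'],T.as_matrix().round(3))
np.savez('w1.npz',im=im,**{k:c[k] for k in c})
cv2.imwrite('pics/w1.png',im[:,:,::-1])
E
```

```text
t: 1.65
tool_pos: [0.5559, 0.1744, 0.234]
orientation: [0.001, 0.694, 0.72, -0.004]
wrist_force: [-0.4, 0.1, -0.2]
grip_width: 0.997
[0.55589251 0.17441727 0.23400768] [[-0.037  0.999 -0.005]
 [ 0.999  0.037 -0.007]
 [-0.007 -0.006 -1.   ]]
```

View pics/w1.png

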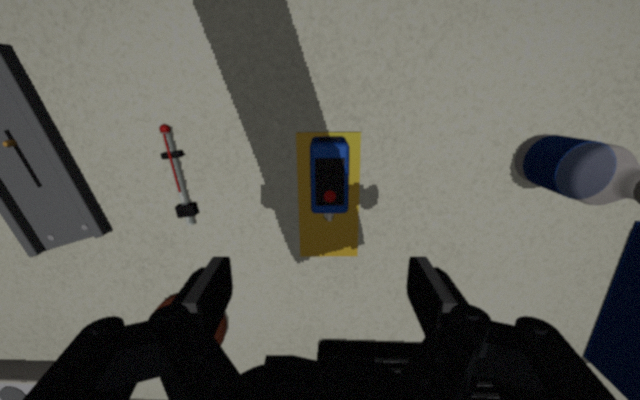

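The wrist view shows pump A with its plate spanning (297–361,131–256), the red button at (330,197) and the tongue pointing down the image. The dock is at the left with the stud at (8,143).

```bash
python3 - <<'E'
from h import *
w=np.load('w1.npz');c={k:w[k] for k in w.files};im=w['im']
m=masks(im);y=m['yellow'];y[:,:280]=0;y[:,380:]=0
pts=np.argwhere(y)[:,::-1].astype(float)
P=onz(c,pts,.005)[:,:2].astype(np.float32)
r=cv2.minAreaRect(P*1000);print('yellow rect',r, cv2.boxPoints(r).round(1).tolist())
b=m['blue'];b[:,:300]=0;b[:,360:]=0;b[225:]=0
pts=np.argwhere(b)[:,::-1];print(pts.min(0),pts.max(0))
cor=np.array([(297,131),(361,131),(357.5,255.5),(299.5,256)],float)
print(onz(c,cor,.005).round(4))
# blue top
bp=onz(c,pts.astype(float),.065)[:,:2].astype(np.float32)
print('blue',cv2.minAreaRect(bp*1000))
E
```

```text
yellow rect ((593.2421264648438, 185.80215454101562), (160.4408416748047, 74.72138977050781), 2.9266467094421387) [[511.20001220703125, 219.0], [515.0, 144.39999389648438], [675.2999877929688, 152.60000610351562], [671.5, 227.1999969482422]]
[311 139] [347 212]
[[0.5135 0.146  0.005 ]
 [0.5106 0.2202 0.005 ]
 [0.6722 0.2285 0.005 ]
 [0.6761 0.1518 0.005 ]]
blue ((552.1075439453125, 183.45823669433594), (76.13682556152344, 36.888343811035156), 3.757078170776367)
```

```bash
python3 -m handwheel '{"xyz":[[9,-1,0],[0,0,30],[0,0,30],[0,0,30],[0,0,0]],"spin":[-0.9,0,0,0,0]}' && python3 - <<'E'
from h import *
s,T=tool();print(s['tool_pos'],T.as_matrix().round(4),T.inv().apply(np.array([.5535,.1833,.036])-s['tool_pos'])*1000)
E
```

```text
t: 2.2
tool_pos: [0.5487, 0.197, 0.1416]
orientation: [-0.002, 0.681, 0.732, -0.003]
wrist_force: [-0.7, -0.1, -0.3]
grip_width: 0.996
[0.5486656  0.19697683 0.14156726] [[-7.150e-02  9.974e-01 -6.600e-03]
 [ 9.974e-01  7.140e-02 -1.200e-03]
 [-7.000e-04 -6.700e-03 -1.000e+00]] [-13.91296561   4.5480429  105.54912386]
```

```bash
python3 -m handwheel '{"xyz":[[-13,4,0],[0,0,0],[0,0,20],[0,0,0]],"spin":[1.1,0,0,0]}' && python3 - <<'E'
from h import *
s,T=tool();m=T.as_matrix();print(np.degrees(np.arctan2(m[1,0],m[0,0])),T.inv().apply(np.array([.5535,.1833,.036])-s['tool_pos'])*1000)
E
```

```text
t: 2.6
tool_pos: [0.5552, 0.1871, 0.1267]
orientation: [-0.001, 0.687, 0.726, 0.0]
wrist_force: [0.3, -0.2, -0.9]
grip_width: 0.998
93.16103754470386 [-3.89958979 -1.75920165 90.69257102]
```

```bash
python3 -m handwheel '{"xyz":[[-3.5,-1.5,0],[0,0,20],[0,0,20],[0,0,20],[0,0,0]],"spin":[0.2,0,0,0,0]}' && python3 - <<'E'
from h import *
s,T=tool();m=T.as_matrix();print(np.degrees(np.arctan2(m[1,0],m[0,0])),T.inv().apply(np.array([.5535,.1833,.036])-s['tool_pos'])*1000)
cv2.imwrite('pics/w2.png',read_camera('wrist')[:,:,::-1])
E
```

```text
t: 3.1
tool_pos: [0.5583, 0.1845, 0.0742]
orientation: [0.001, 0.689, 0.725, 0.006]
wrist_force: [-0.2, -0.4, -0.7]
grip_width: 0.997
92.8801892807345 [-1.24691704 -5.24189003 38.15126824]
```

View pics/w2.png

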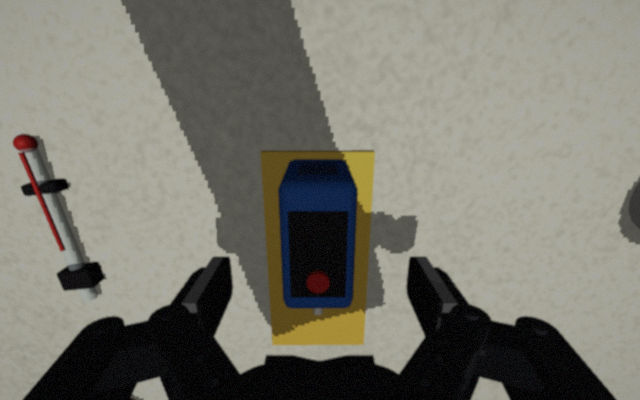

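The pump is centred between the fingers (case at (318,235)). I'll descend and grasp it.

```bash
python3 -m handwheel '{"xyz":[[-1,-4.5,0],[0,0,18],[0,0,13],[0,0,0],[0,0,0]],"spin":[0,0,0,0,0]}' && python3 - <<'E'
from h import *
s,T=tool();m=T.as_matrix();print(m.round(4),np.degrees(np.arctan2(m[1,0],m[0,0])),T.inv().apply(np.array([.5535,.1833,.036])-s['tool_pos'])*1000)
E
```

```text
t: 3.65
tool_pos: [0.5583, 0.1848, 0.0513]
orientation: [0.003, 0.689, 0.724, 0.011]
wrist_force: [0.8, -0.3, 0.1]
grip_width: 0.992
[[-0.0496  0.9986  0.02  ]
 [ 0.9987  0.0494  0.012 ]
 [ 0.011   0.0206 -0.9997]] 92.84294122289897 [-1.46455159 -5.17116212 15.21034069]
```

```bash
cat > st.py <<'E'
from h import *
s,T=tool();m=T.as_matrix();print('t',round(s['t'],2),'p',s['tool_pos'].round(4),'x',m[:,0].round(4),'z',m[:,2].round(4),'yaw',np.degrees(np.arctan2(m[1,0],m[0,0])).round(2),'F',s['wrist_force'].round(2),'M',s['moment'].round(3),'g',round(float(s['grip_width']),3))
E
python3 -m handwheel '{"xyz":[[0,0,0],[0,0,0],[0,0,0]],"spin":[0,0,0]}' >/dev/null; python3 st.py;python3 -m handwheel '{"xyz":[[0,-5,0],[0,0,0]],"spin":[0,0]}' >/dev/null; python3 st.py
```

```text
t 3.95 p [0.5591 0.1851 0.0532] x [-0.0495  0.9987  0.0118] z [ 0.0219  0.0128 -0.9997] yaw 92.84 F [ 0.22 -0.32 -1.02] M [-0.034  0.015  0.036] g 0.992
t 4.15 p [0.5539 0.1849 0.0534] x [-0.0494  0.9987  0.0119] z [ 0.0223  0.013  -0.9997] yaw 92.83 F [ 0.4  -0.3   0.27] M [-0.014  0.046  0.037] g 0.994
```

```bash
python3 -m handwheel '{"xyz":[[-1,0,18],[0,0,0]],"spin":[0,0]}' >/dev/null; python3 st.py
```

```text
t 4.35 p [0.5543 0.1843 0.0356] x [-0.0498  0.9987  0.0123] z [ 0.023   0.0134 -0.9996] yaw 92.85 F [-0.09  0.39 -0.38] M [-0.067  0.055  0.019] g 0.994
```

```bash
python3 -m handwheel '{"xyz":[[0,0,0],[0,0,0],[0,0,0],[0,0,0],[0,0,0],[0,0,0]],"spin":[0,0,0,0,0,0]}' 0 60 >/dev/null; python3 st.py
```

```text
t 4.95 p [0.5547 0.1847 0.0375] x [-0.0498  0.9987  0.0129] z [ 0.024   0.0141 -0.9996] yaw 92.86 F [ 0.21  0.41 -3.45] M [ 0.049 -0.005 -0.05 ] g 0.462
```

```bash
python3 -m handwheel '{"xyz":[[0,0,-10],[0,0,-25],[0,0,-25],[0,0,-25],[0,0,-15],[0,0,0]],"spin":[0,0,0,0,0,0]}' >/dev/null; python3 st.py; python3 - <<'E'
from h import *
for n in('wrist','scene'): cv2.imwrite(f'pics/{n}3.png',read_camera(n)[:,:,::-1])
E
```

```text
t 5.55 p [0.551  0.1823 0.1427] x [-0.0492  0.9987  0.0114] z [ 0.0212  0.0125 -0.9997] yaw 92.82 F [-0.25  0.78 -3.61] M [-0.012  0.029 -0.021] g 0.462
```

View pics/wrist3.png

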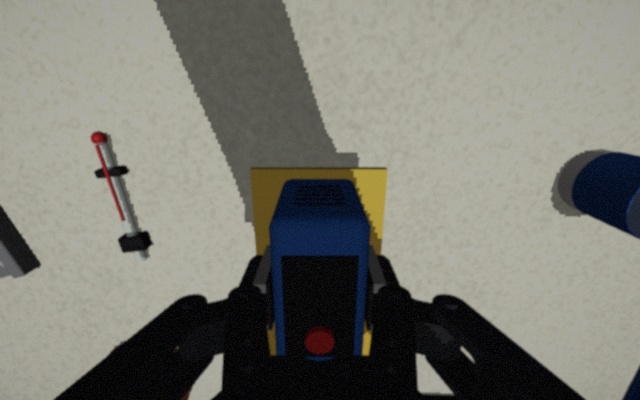

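View pics/scene3.png

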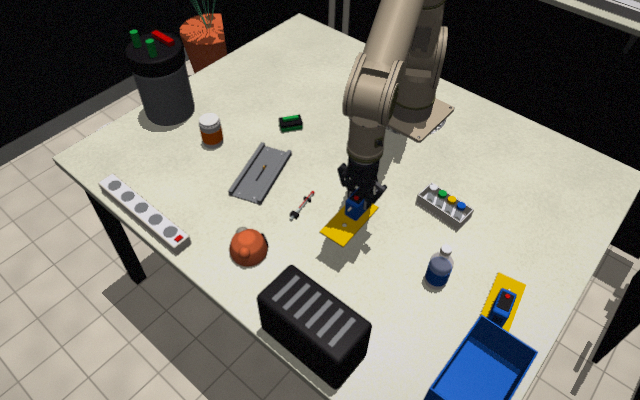

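The pump is held; wrist force is about 3.6 N. Now I'll refine the dock pose from the start pictures (top and scene, unobstructed).

```bash
python3 - <<'E'
from h import *
for n,(x0,y0,x1,y1) in {'top':(360,152,435,244),'scene':(222,138,300,208)}.items():
    im=cv2.imread(f'pics/{n}0.png')[y0:y1,x0:x1]
    f=6 if n=='top' else 8
    im=cv2.resize(im,None,fx=f,fy=f,interpolation=cv2.INTER_CUBIC);im=cv2.convertScaleAbs(im,alpha=1.8)
    cv2.imwrite(f'pics/dock_{n}.png',im);print(im.shape)
c=get_calibration('top');M=c['world_to_cam'];print(-M[:3,:3].T@M[:3,3])
E
```

```text
(552, 450, 3)
(560, 624, 3)
[0.33643426 0.06067665 1.16414686]
```

View pics/dock_top.png

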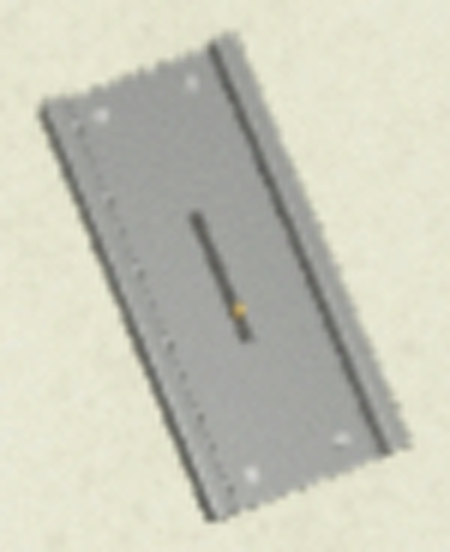

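View pics/dock_scene.png

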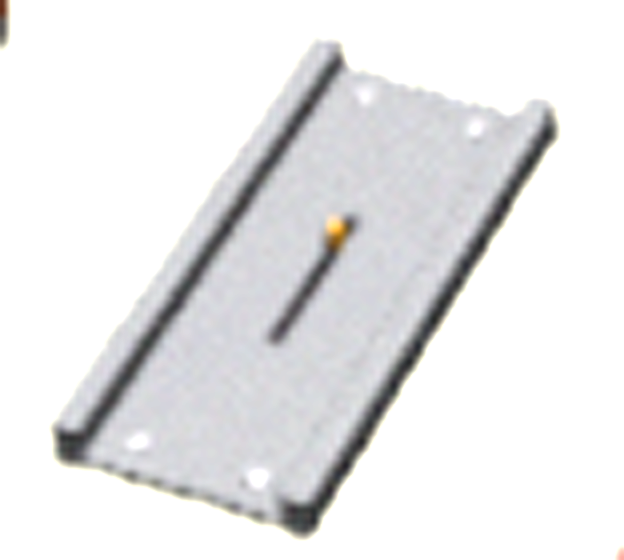

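```bash
python3 - <<'E'
from h import *
out={}
for n,(x0,y0,f),sc,sl,stud in [('top',(360,152,6),[(100,115),(193,83),(343,438),(252,474)],[(196,212),(247,340)],(239,309)),('scene',(222,138,8),[(259,478),(139,441),(366,95),(475,128)],[(274,340),(354,217)],(336,226))]:
    c=get_calibration(n);g=lambda a:(np.array(a,float)+.5)/f+[x0,y0]-.5
    S=onz(c,g(sc),.006);L=onz(c,g(sl),.006);st=onz(c,g([stud]),.016)[0]
    print(n,'screws',S[:,:2].round(4).tolist(),'centre',S.mean(0).round(4))
    ax=(S[0]+S[1]-S[2]-S[3])[:2]; print('yaw',np.degrees(np.arctan2(ax[1],ax[0])))
    u=ax/np.linalg.norm(ax);v=np.array([-u[1],u[0]])
    print('slit mid',L.mean(0)[:2],'yaw',np.degrees(np.arctan2(*(L[0]-L[1])[1::-1])),'len',np.linalg.norm(L[0]-L[1]))
    d=st[:2]-S.mean(0)[:2];print('stud',st,'along',d@u,'across',d@v)
E
python3 - <<'E'
from h import *
w=np.load('w1.npz');c={k:w[k] for k in w.files}
print('w1 stud',onz(c,[(8,143)],.016))
E
```

```text
top screws [[0.6468, -0.1271], [0.6627, -0.1768], [0.4743, -0.2412], [0.4574, -0.1935]] centre [ 0.5603 -0.1846  0.006 ]
yaw 19.111319604652792
slit mid [ 0.55992878 -0.1846956 ] yaw 17.888609043048913 len 0.07110133526665147
stud [ 0.54051718 -0.19040857  0.016     ] along -0.020590685575743926 across 0.0010396397749867085
scene screws [[0.6443, -0.1244], [0.6609, -0.1714], [0.4715, -0.2372], [0.4564, -0.1907]] centre [ 0.5583 -0.1809  0.006 ]
yaw 19.31165916346565
slit mid [ 0.55775057 -0.18107231] yaw 18.81630785864539 len 0.07103052890610426
stud [ 0.53876264 -0.18705123  0.016     ] along -0.020430460361891292 across 0.00067892976889475
w1 stud [[ 0.53851931 -0.18495656  0.016     ]]
```

```bash
python3 -m handwheel '{"xyz":[[0,0,0],[0,0,0],[0,0,0],[0,0,0]],"spin":[-5,-6,-5.3,0]}' >/dev/null; python3 st.py; python3 -m handwheel '{"xyz":[[-20,-10,0],[-40,-21,0],[-40,-21,0],[-40,-21,0],[-40,-21,0],[-40,-21,0],[-40,-21,0],[-20,-10,0]],"spin":[0,0,0,0,0,0,0,0]}'>/dev/null; python3 st.py
```

```text
t 6.05 p [0.5471 0.181  0.1348] x [-0.3371  0.9415  0.0037] z [ 0.0107  0.0078 -0.9999] yaw 109.7 F [-0.02  0.68 -2.64] M [0.007 0.036 0.015] g 0.46
t 6.85 p [ 0.4958 -0.1378  0.1244] x [-0.3222  0.9467  0.0075] z [ 9.0e-04  8.2e-03 -1.0e+00] yaw 108.79 F [ 0.5   0.75 -2.78] M [-0.024  0.052 -0.024] g 0.46
```

```bash
cat >> st.py <<'E'
# pump frame: at grasp (t4.95) pump flat, yaw 2.86deg; tool matrix then:
x=np.array([-.0498,.9987,.0129]);z=np.array([.024,.0141,-.9996]);y=np.cross(z,x);G=np.c_[x,y,z]
a=np.radians(2.86);Pg=np.array([[np.cos(a),-np.sin(a),0],[np.sin(a),np.cos(a),0],[0,0,1]])
rel=G.T@Pg; off=G.T@(np.array([.5545,.1847,.035])-[.5547,.1847,.0375])
P=m@rel; mid=s['tool_pos']+m@off; hole=mid+P@[.062,0,-.035]
C=np.array([.5593,-.1828]);yw=np.radians(19.2);u=np.array([np.cos(yw),np.sin(yw)]);v=np.array([-u[1],u[0]])
d=hole[:2]-C
print('pump pitch(tongue up+)deg',np.degrees(P[2,0]).round(2),'roll',np.degrees(P[2,1]).round(2),'yaw',np.degrees(np.arctan2(P[1,0],P[0,0])).round(2),'hole along %.4f (stud -.0205) across %.4f z %.4f'%(d@u,d@v,hole[2]))
gd=np.array([*(C+u*(-.0205+.013)+v*0),.0])-hole; print('tool delta to stud+13mm (mm):',(m.T@gd*1000).round(1))
E
python3 -m handwheel '{"xyz":[[-32,-12,0],[-32,-12,0],[0,0,0],[0,0,0]],"spin":[0,-0.4,0,0]}'>/dev/null; python3 st.py;  python3 - <<'E'
from h import *
for n in('wrist','scene','top'):
  im=read_camera(n);np.savez(n+'4.npz',im=im,**get_calibration(n)); cv2.imwrite(f'pics/{n}4.png',im[:,:,::-1])
E
```

```text
t 7.25 p [ 0.4898 -0.2129  0.121 ] x [-0.3111  0.9503  0.0083] z [-0.0036  0.0076 -1.    ] yaw 108.13 F [-0.03  1.54 -2.91] M [-0.012 -0.016  0.049] g 0.46
pump pitch(tongue up+)deg -1.47 roll -0.26 yaw 18.15 hole along -0.0147 (stud -.0205) across -0.0068 z 0.0819
tool delta to stud+13mm (mm): [ 6.3  7.2 81.9]
```

View pics/wrist4.png

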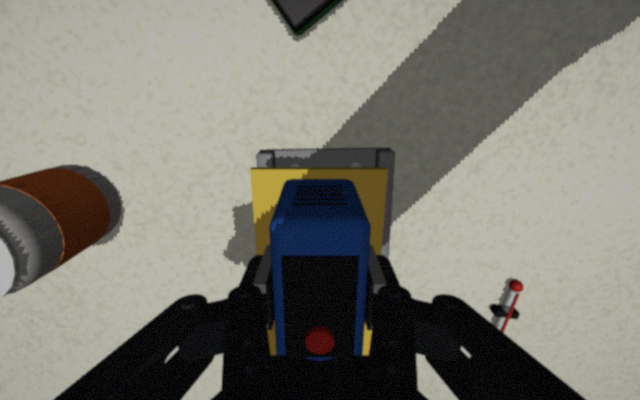

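View pics/scene4.png

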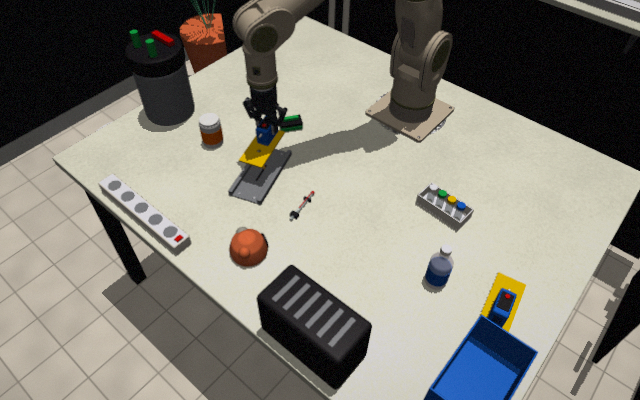

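```bash
python3 - <<'E'
from h import *
im=cv2.imread('pics/wrist4.png')[140:210,245:400]
im=cv2.convertScaleAbs(cv2.resize(im,None,fx=5,fy=5,interpolation=cv2.INTER_CUBIC),alpha=1.8)
cv2.imwrite('pics/wc4.png',im)
E
```

```text
(no output)
```

View pics/wc4.png

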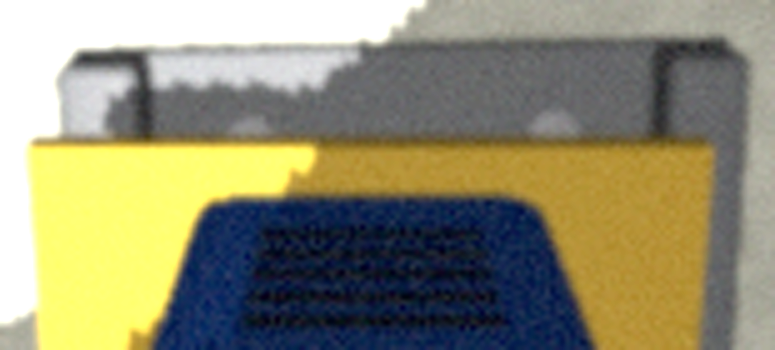

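```bash
python3 - <<'E'
from h import *
w=np.load('wrist4.npz');c={k:w[k] for k in w.files}
g=lambda a:(np.array(a,float)+.5)/5+[245,140]-.5
C=np.array([.5593,-.1828]);yw=np.radians(19.2);u=np.array([np.cos(yw),np.sin(yw)]);v=np.array([-u[1],u[0]])
def rep(n,p,z):
    P=onz(c,g(p),z)[:,:2]-C
    print(n,[(round(float(q@u)*1000,1),round(float(q@v)*1000,1)) for q in P],'mid',(P.mean(0)@v*1000).round(2),'width',(np.linalg.norm(P[0]-P[1])*1000).round(1))
rep('inner top',[(133,100),(669,100)],.02)
rep('inner floor',[(150,100),(655,100)],.006)
rep('outer top',[(62,100),(748,100)],.02)
rep('screws',[(251,127),(554,124)],.006)
zz=.0885+.002
rep('plate rear',[(28,145),(715,145)],zz)
E
```

```text
inner top [(-110.5, -41.0), (-108.9, 42.0)] mid 0.53 width 83.0
inner floor [(-107.7, -40.3), (-106.1, 42.5)] mid 1.1 width 82.9
outer top [(-110.7, -51.9), (-108.6, 54.3)] mid 1.19 width 106.2
screws [(-102.9, -24.0), (-102.4, 26.0)] mid 1.0 width 50.0
plate rear [(-119.4, -41.9), (-117.9, 33.2)] mid -4.36 width 75.2
```

```bash
sed -i 's/C=np.array(\[.5593,-.1828\])/C=np.array([.5593,-.1828])+.0008*np.array([-.329,.944])/' st.py; python3 -m handwheel '{"xyz":[[7,7,0],[0,0,0],[0,0,18],[0,0,0]],"spin":[-1,0,0,0]}'>/dev/null; python3 st.py
```

```text
t 7.8 p [ 0.4965 -0.1976  0.1033] x [-0.3378  0.9412  0.0092] z [-0.002  0.009 -1.   ] yaw 109.74 F [-0.77  0.28 -3.01] M [-0.001  0.041 -0.014] g 0.459
pump pitch(tongue up+)deg -1.35 roll -0.21 yaw 19.76 hole along -0.0033 (stud -.0205) across 0.0063 z 0.0643
tool delta to stud+13mm (mm): [-6.9 -4.4 64.3]
```

```bash
python3 -m handwheel '{"xyz":[[-6,-4,0],[0,0,0],[0,0,0]],"spin":[0.4,0,0]}'>/dev/null; python3 st.py; python3 -m handwheel '{"xyz":[[0,0,12],[0,0,0],[0,0,0]],"spin":[0,0,0]}'>/dev/null; python3 st.py
```

```text
t 8.1 p [ 0.4955 -0.2048  0.1048] x [-0.3316  0.9434  0.0084] z [-8.0e-04  8.7e-03 -1.0e+00] yaw 109.36 F [-0.26  0.04 -3.18] M [0.011 0.003 0.045] g 0.463
pump pitch(tongue up+)deg -1.29 roll -0.26 yaw 19.38 hole along -0.0066 (stud -.0205) across -0.0006 z 0.0659
tool delta to stud+13mm (mm): [ 0.  -1.1 65.9]
t 8.4 p [ 0.4958 -0.2051  0.0925] x [-0.331   0.9436  0.0078] z [ 4.0e-04  8.4e-03 -1.0e+00] yaw 109.33 F [ 0.48  0.41 -4.49] M [-0.048  0.009 -0.057] g 0.46
pump pitch(tongue up+)deg -1.23 roll -0.29 yaw 19.35 hole along -0.0063 (stud -.0205) across -0.0010 z 0.0536
tool delta to stud+13mm (mm): [ 0.6 -1.3 53.6]
```

```bash
python3 -m handwheel '{"xyz":[[0,0,12],[0,0,0],[0.5,0,10],[0,0,0],[0,0,0]],"spin":[0,0,0,0,0]}'>/dev/null; python3 st.py; python3 - <<'E'
from h import *
for n in('wrist','scene','top'):
  im=read_camera(n);np.savez(n+'5.npz',im=im,**get_calibration(n)); cv2.imwrite(f'pics/{n}5.png',im[:,:,::-1])
im=cv2.imread('pics/wrist5.png')[130:210,240:400]
im=cv2.convertScaleAbs(cv2.resize(im,None,fx=5,fy=5,interpolation=cv2.INTER_CUBIC),alpha=1.8)
cv2.imwrite('pics/wc5.png',im)
E
python3 st.py
```

```text
t 8.9 p [ 0.4953 -0.2041  0.068 ] x [-0.3313  0.9435  0.0083] z [-6.0e-04  8.6e-03 -1.0e+00] yaw 109.35 F [-0.1  -0.38 -2.34] M [-0.042  0.01  -0.037] g 0.461
pump pitch(tongue up+)deg -1.28 roll -0.26 yaw 19.36 hole along -0.0065 (stud -.0205) across 0.0001 z 0.0291
tool delta to stud+13mm (mm): [-0.3 -1.1 29.1]
t 9.05 p [ 0.4954 -0.2041  0.0683] x [-0.3312  0.9435  0.0082] z [-2.0e-04  8.7e-03 -1.0e+00] yaw 109.34 F [ 0.65  0.27 -3.52] M [-0.018  0.049  0.064] g 0.46
pump pitch(tongue up+)deg -1.26 roll -0.27 yaw 19.36 hole along -0.0064 (stud -.0205) across 0.0001 z 0.0294
tool delta to stud+13mm (mm): [-0.3 -1.2 29.4]
```

View pics/wc5.png

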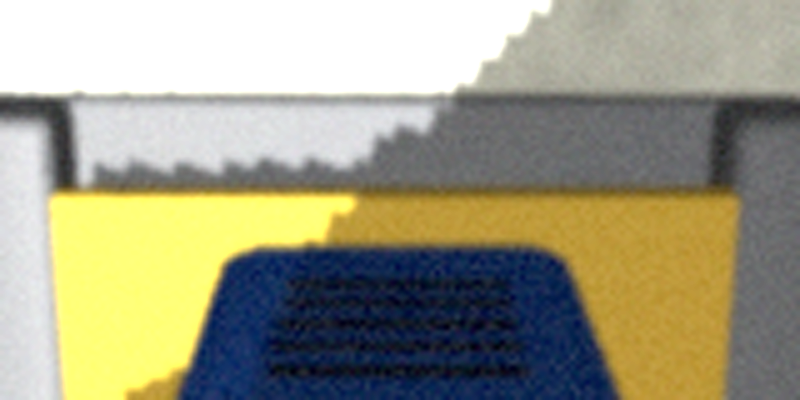

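```bash
python3 - <<'E'
import cv2
im=cv2.imread('pics/scene5.png')[110:215,215:315]
cv2.imwrite('pics/sc5.png',cv2.convertScaleAbs(cv2.resize(im,None,fx=5.5,fy=5.5,interpolation=cv2.INTER_CUBIC),alpha=1.6))
E
```

```text
(no output)
```

View pics/sc5.png

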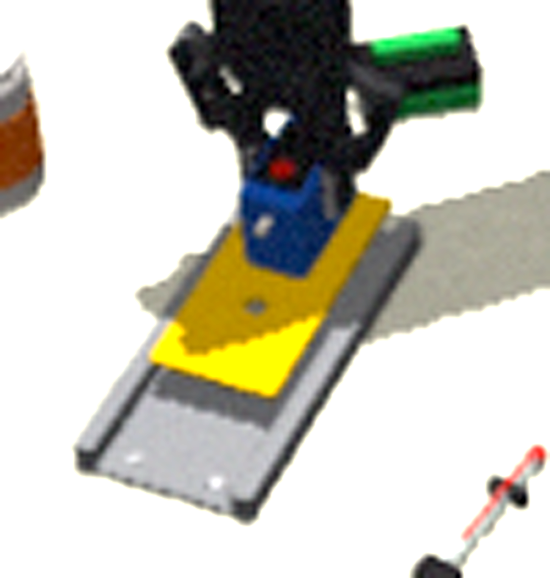

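```bash
python3 - <<'E'
from h import *
c=get_calibration('scene');C=np.array([.5583,-.1809]);yw=np.radians(19.2);u=np.array([np.cos(yw),np.sin(yw)]);v=np.array([-u[1],u[0]])
p=(np.array([[255,306]])+.5)/5.5+[215,110]-.5
P=onz(c,p,.034)[0];d=P[:2]-C;print(P,'along',d@u,'across',d@v,'(scene dock frame; stud along -.0204)')
E
python3 -m handwheel '{"xyz":[[0,0,5],[0,0,0],[0,0,0]],"spin":[0,0,0]}'>/dev/null; python3 st.py
```

```text
[ 0.55383286 -0.18160714  0.034     ] along -0.004451214513058725 across 0.0008012903170667157 (scene dock frame; stud along -.0204)
t 9.35 p [ 0.4958 -0.2042  0.0633] x [-0.3313  0.9435  0.0077] z [ 8.0e-04  8.5e-03 -1.0e+00] yaw 109.35 F [ 0.04  0.16 -3.01] M [-0.019  0.013  0.003] g 0.455
pump pitch(tongue up+)deg -1.21 roll -0.3 yaw 19.36 hole along -0.0060 (stud -.0205) across -0.0001 z 0.0245
tool delta to stud+13mm (mm): [-0.1 -1.6 24.5]
```

```bash
python3 -m handwheel '{"xyz":[[0,0,3],[0,0,0]],"spin":[0,0]}'>/dev/null; python3 st.py|head -2;python3 -m handwheel '{"xyz":[[0,0,2],[0,0,0]],"spin":[0,0]}'>/dev/null; python3 st.py|head -2
```

```text
t 9.55 p [ 0.4958 -0.2042  0.0602] x [-0.3313  0.9435  0.0076] z [ 0.001   0.0084 -1.    ] yaw 109.35 F [ 0.1  -0.24 -2.72] M [-0.018 -0.003 -0.005] g 0.463
pump pitch(tongue up+)deg -1.2 roll -0.3 yaw 19.36 hole along -0.0060 (stud -.0205) across -0.0001 z 0.0214
t 9.75 p [ 0.4959 -0.2041  0.058 ] x [-0.3313  0.9435  0.0076] z [ 0.001   0.0084 -1.    ] yaw 109.35 F [ 0.25  0.36 -2.65] M [-0.017  0.056  0.032] g 0.46
pump pitch(tongue up+)deg -1.2 roll -0.3 yaw 19.36 hole along -0.0059 (stud -.0205) across -0.0001 z 0.0192
```

```bash
python3 -m handwheel '{"xyz":[[0,0,1.5],[0,0,0]],"spin":[0,0]}'>/dev/null; python3 st.py|head -2
```

```text
t 9.95 p [ 0.4959 -0.2041  0.0564] x [-0.3313  0.9435  0.0076] z [ 0.001   0.0085 -1.    ] yaw 109.35 F [-0.2   0.11 -2.51] M [-0.052  0.065 -0.022] g 0.462
pump pitch(tongue up+)deg -1.2 roll -0.3 yaw 19.36 hole along -0.0059 (stud -.0205) across -0.0001 z 0.0176
```

```bash
python3 -m handwheel '{"xyz":[[0,0,1],[0,0,0]],"spin":[0,0]}'>/dev/null; python3 st.py|head -2
```

```text
t 10.15 p [ 0.496  -0.2042  0.0554] x [-0.3312  0.9435  0.0074] z [ 0.0013  0.0083 -1.    ] yaw 109.34 F [-0.31 -0.11 -2.27] M [-0.014  0.01  -0.014] g 0.461
pump pitch(tongue up+)deg -1.18 roll -0.31 yaw 19.36 hole along -0.0058 (stud -.0205) across -0.0002 z 0.0166
```

```bash
python3 -m handwheel '{"xyz":[[0,0,1],[0,0,0]],"spin":[0,0]}'>/dev/null; python3 st.py|head -2
```

```text
t 10.35 p [ 0.4961 -0.2043  0.0551] x [-0.3311  0.9435  0.0075] z [ 0.0016  0.0085 -1.    ] yaw 109.34 F [-1.94  0.5   0.8 ] M [0.26  0.275 0.049] g 0.464
pump pitch(tongue up+)deg -1.16 roll -0.31 yaw 19.35 hole along -0.0057 (stud -.0205) across -0.0004 z 0.0163
```

```bash
python3 - <<'E'
from h import *
for n in('wrist','scene','top'):
  im=read_camera(n);np.savez(n+'6.npz',im=im,**get_calibration(n)); cv2.imwrite(f'pics/{n}6.png',im[:,:,::-1])
  s,T=tool();print(s['t'],s['wrist_force'].round(2),s['moment'].round(3))
im=cv2.imread('pics/wrist6.png')[130:280,220:420]
im=cv2.convertScaleAbs(cv2.resize(im,None,fx=4,fy=4,interpolation=cv2.INTER_CUBIC),alpha=1.8)
cv2.imwrite('pics/wc6.png',im)
im=cv2.imread('pics/scene6.png')[110:215,215:315]
cv2.imwrite('pics/sc6.png',cv2.convertScaleAbs(cv2.resize(im,None,fx=5.5,fy=5.5,interpolation=cv2.INTER_CUBIC),alpha=1.6))
E
python3 st.py
```

```text
10.4 [-2.03  0.64  2.34] [0.22  0.352 0.053]
10.45 [-2.64  1.53  2.34] [0.254 0.377 0.019]
10.5 [-2.38  0.63  2.97] [0.264 0.422 0.071]
t 10.5 p [ 0.4961 -0.2043  0.055 ] x [-0.3312  0.9435  0.0074] z [ 0.0016  0.0084 -1.    ] yaw 109.34 F [-2.38  0.63  2.97] M [0.264 0.422 0.071] g 0.458
pump pitch(tongue up+)deg -1.17 roll -0.31 yaw 19.35 hole along -0.0057 (stud -.0205) across -0.0004 z 0.0162
tool delta to stud+13mm (mm): [ 0.3 -1.8 16.2]
```

View pics/wc6.png

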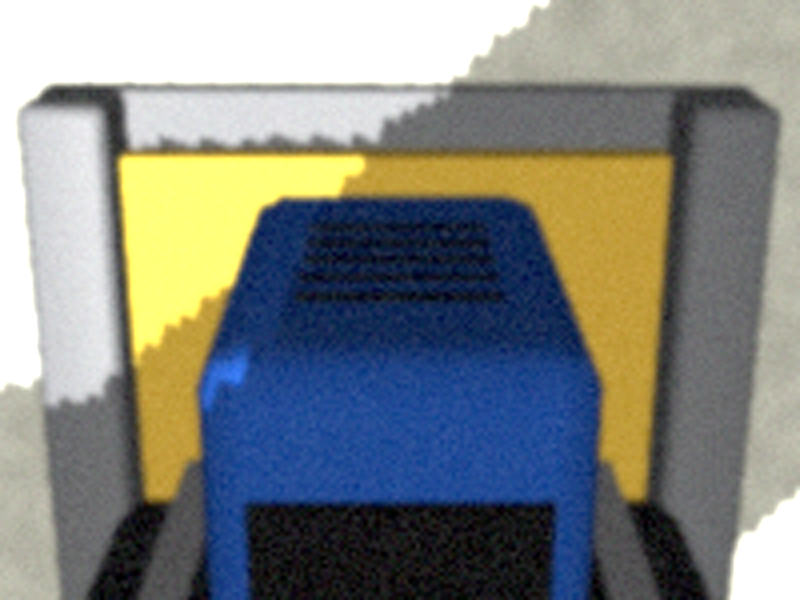

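View pics/sc6.png

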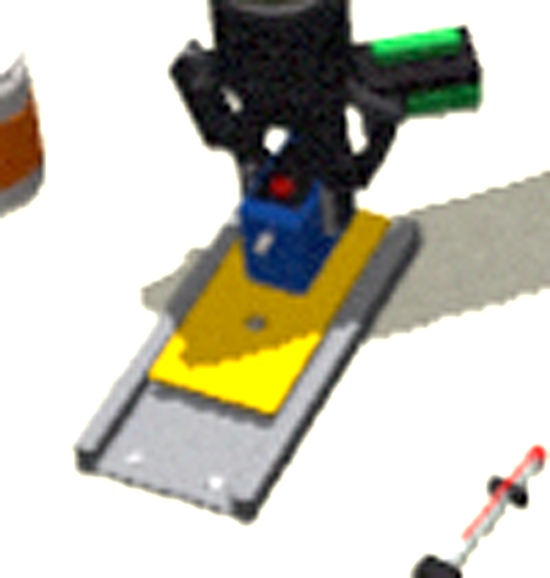

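```bash
python3 -m handwheel '{"xyz":[[0,0,0.2],[0,0,0],[0,0,0]],"spin":[0,0,0]}'>/dev/null; python3 st.py; python3 -m handwheel '{"xyz":[[0,0,0.2],[0,0,0]],"spin":[0,0]}'>/dev/null; python3 st.py|head -2
```

```text
t 10.8 p [ 0.4961 -0.2043  0.055 ] x [-0.3312  0.9435  0.0074] z [ 0.0018  0.0085 -1.    ] yaw 109.34 F [-2.53  0.15  1.69] M [0.248 0.397 0.143] g 0.461
pump pitch(tongue up+)deg -1.15 roll -0.31 yaw 19.35 hole along -0.0057 (stud -.0205) across -0.0004 z 0.0163
tool delta to stud+13mm (mm): [ 0.3 -1.9 16.3]
t 11.0 p [ 0.4961 -0.2044  0.055 ] x [-0.3311  0.9436  0.0074] z [ 0.0019  0.0085 -1.    ] yaw 109.34 F [-2.79  1.5   3.35] M [0.319 0.522 0.12 ] g 0.463
pump pitch(tongue up+)deg -1.15 roll -0.31 yaw 19.35 hole along -0.0057 (stud -.0205) across -0.0004 z 0.0162
```

The plate is between the fences and centred, with steady contact of about 5 N at hole height of about 16.5 mm, which matches the stud top. Next I'll slide it along the dock towards the robot.

```bash
python3 -m handwheel '{"xyz":[[0,-3,0.1],[0,0,0]],"spin":[0,0]}'>/dev/null; python3 st.py|head -2;python3 -m handwheel '{"xyz":[[0,-2.5,0.1],[0,0,0]],"spin":[0,0]}'>/dev/null; python3 st.py|head -2
```

```text
t 11.2 p [ 0.494  -0.2053  0.055 ] x [-0.3316  0.9434  0.0066] z [ 0.0037  0.0083 -1.    ] yaw 109.36 F [-3.41 -1.32  2.47] M [0.055 0.537 0.108] g 0.46
pump pitch(tongue up+)deg -1.06 roll -0.36 yaw 19.38 hole along -0.0079 (stud -.0205) across -0.0006 z 0.0164
t 11.4 p [ 0.492  -0.2062  0.055 ] x [-0.3316  0.9434  0.0059] z [ 0.0048  0.008  -1.    ] yaw 109.37 F [-1.46 -0.04  1.12] M [0.111 0.321 0.058] g 0.458
pump pitch(tongue up+)deg -1.0 roll -0.4 yaw 19.38 hole along -0.0101 (stud -.0205) across -0.0008 z 0.0164
```

```bash
python3 -m handwheel '{"xyz":[[0.3,-3,0.3],[0,0,0.1]],"spin":[0,0]}'>/dev/null; python3 st.py|head -2;python3 -m handwheel '{"xyz":[[0.3,-2.5,0.3],[0,0,0.1]],"spin":[0,0]}'>/dev/null; python3 st.py|head -2
```

```text
t 11.6 p [ 0.4893 -0.207   0.0548] x [-0.3317  0.9434  0.0054] z [ 0.0059  0.0078 -1.    ] yaw 109.37 F [-2.38 -0.03  3.95] M [0.17  0.333 0.065] g 0.458
pump pitch(tongue up+)deg -0.95 roll -0.43 yaw 19.38 hole along -0.0129 (stud -.0205) across -0.0007 z 0.0163
t 11.8 p [ 0.487  -0.2077  0.0547] x [-0.3317  0.9434  0.0049] z [ 0.0069  0.0076 -0.9999] yaw 109.37 F [-2.3   0.18  3.22] M [0.14  0.207 0.045] g 0.462
pump pitch(tongue up+)deg -0.9 roll -0.46 yaw 19.38 hole along -0.0152 (stud -.0205) across -0.0007 z 0.0162
```

```bash
python3 -m handwheel '{"xyz":[[0.2,-1.8,0.2],[0,0,0.1]],"spin":[0,0]}'>/dev/null; python3 st.py|head -2;python3 -m handwheel '{"xyz":[[0.2,-1.5,0.2],[0,0,0.1]],"spin":[0,0]}'>/dev/null; python3 st.py|head -2
```

```text
t 12.0 p [ 0.4848 -0.2082  0.054 ] x [-0.3316  0.9434  0.005 ] z [ 0.0063  0.0075 -1.    ] yaw 109.36 F [-0.44 -0.13 -2.33] M [-0.12   0.125 -0.   ] g 0.461
pump pitch(tongue up+)deg -0.93 roll -0.45 yaw 19.37 hole along -0.0175 (stud -.0205) across -0.0004 z 0.0155
t 12.2 p [ 0.4816 -0.2085  0.0526] x [-0.3313  0.9435  0.0064] z [ 0.003   0.0078 -1.    ] yaw 109.35 F [ 0.07  0.1  -2.54] M [-0.043  0.073  0.05 ] g 0.461
pump pitch(tongue up+)deg -1.1 roll -0.37 yaw 19.36 hole along -0.0207 (stud -.0205) across 0.0004 z 0.0139
```

```bash
python3 -m handwheel '{"xyz":[[0.2,-1.2,0.3],[0,0,0.2]],"spin":[0,0]}'>/dev/null; python3 st.py|head -2
```

```text
t 12.4 p [ 0.4795 -0.2086  0.0514] x [-0.3312  0.9435  0.0072] z [ 0.0013  0.0081 -1.    ] yaw 109.34 F [ 0.73 -0.58 -3.74] M [-0.039  0.015 -0.015] g 0.459
pump pitch(tongue up+)deg -1.19 roll -0.32 yaw 19.35 hole along -0.0229 (stud -.0205) across 0.0010 z 0.0126
```

The contact force vanished and the plate sank below the stud top, so the hole has found the stud. I'll nudge it back about 1.5 mm and lower it gently.

```bash
python3 -m handwheel '{"xyz":[[-0.8,1.5,0.5],[0,0,0.5]],"spin":[0,0]}'>/dev/null; python3 st.py|head -2; python3 -m handwheel '{"xyz":[[0,0,1.5],[0,0,0]],"spin":[0,0]}'>/dev/null; python3 st.py|head -2
```

```text
t 12.6 p [ 0.4812 -0.2089  0.0502] x [-0.3311  0.9436  0.0073] z [ 0.001   0.0081 -1.    ] yaw 109.34 F [-0.16  0.28 -2.98] M [-0.036  0.027  0.021] g 0.463
pump pitch(tongue up+)deg -1.21 roll -0.32 yaw 19.35 hole along -0.0214 (stud -.0205) across 0.0002 z 0.0114
t 12.8 p [ 0.4812 -0.2088  0.0484] x [-0.3314  0.9435  0.0074] z [ 8.0e-04  8.1e-03 -1.0e+00] yaw 109.35 F [ 0.27 -0.19 -4.22] M [-0.036  0.02  -0.008] g 0.46
pump pitch(tongue up+)deg -1.22 roll -0.32 yaw 19.37 hole along -0.0213 (stud -.0205) across 0.0003 z 0.0096
```

```bash
python3 -m handwheel '{"xyz":[[0,0,1.3],[0,0,0]],"spin":[0,0]}'>/dev/null; python3 st.py|head -2; python3 -m handwheel '{"xyz":[[0,0,0.8],[0,0,0]],"spin":[0,0]}'>/dev/null; python3 st.py|head -2
```

```text
t 13.0 p [ 0.4813 -0.2087  0.047 ] x [-0.3313  0.9435  0.0074] z [ 8.0e-04  8.1e-03 -1.0e+00] yaw 109.35 F [-0.42  0.22 -2.83] M [ 0.002  0.027 -0.   ] g 0.461
pump pitch(tongue up+)deg -1.21 roll -0.31 yaw 19.37 hole along -0.0212 (stud -.0205) across 0.0003 z 0.0082
t 13.2 p [ 0.4813 -0.2088  0.0461] x [-0.3314  0.9435  0.0074] z [ 8.0e-04  8.1e-03 -1.0e+00] yaw 109.35 F [ 0.22  0.22 -3.14] M [ 0.01   0.046 -0.025] g 0.462
pump pitch(tongue up+)deg -1.22 roll -0.31 yaw 19.37 hole along -0.0212 (stud -.0205) across 0.0003 z 0.0073
```

```bash
python3 -m handwheel '{"xyz":[[0,0,0.7],[0,0,0]],"spin":[0,0]}'>/dev/null; python3 st.py|head -2; python3 -m handwheel '{"xyz":[[0,0,0.7],[0,0,0]],"spin":[0,0]}'>/dev/null; python3 st.py|head -2
```

```text
t 13.4 p [ 0.4815 -0.2089  0.0457] x [-0.3313  0.9435  0.0072] z [ 0.0013  0.0081 -1.    ] yaw 109.35 F [-0.64  0.3  -0.77] M [0.194 0.05  0.149] g 0.464
pump pitch(tongue up+)deg -1.19 roll -0.33 yaw 19.36 hole along -0.0211 (stud -.0205) across 0.0002 z 0.0069
t 13.6 p [ 0.4817 -0.2089  0.0454] x [-0.3313  0.9435  0.0071] z [ 0.0019  0.0082 -1.    ] yaw 109.35 F [-0.94  1.07  0.23] M [0.349 0.006 0.107] g 0.462
pump pitch(tongue up+)deg -1.16 roll -0.33 yaw 19.36 hole along -0.0209 (stud -.0205) across 0.0000 z 0.0066
```

```bash
python3 -m handwheel '{"xyz":[[0,0,0],[0,0,0]],"spin":[0,0]}' 0 20 >/dev/null; python3 st.py|head -2; python3 -m handwheel '{"xyz":[[0,0,0.9],[0,0,0]],"spin":[0,0]}'>/dev/null; python3 st.py|head -2
```

```text
t 13.8 p [ 0.4817 -0.2089  0.0455] x [-0.3313  0.9435  0.0071] z [ 0.0021  0.0082 -1.    ] yaw 109.35 F [-0.34 -0.58 -0.57] M [0.207 0.04  0.162] g 0.459
pump pitch(tongue up+)deg -1.14 roll -0.33 yaw 19.36 hole along -0.0208 (stud -.0205) across -0.0000 z 0.0068
t 14.0 p [ 0.4819 -0.2091  0.0448] x [-0.3311  0.9436  0.0068] z [ 0.0025  0.0081 -1.    ] yaw 109.33 F [-2.58  0.76  1.29] M [ 0.414 -0.012  0.128] g 0.46
pump pitch(tongue up+)deg -1.12 roll -0.35 yaw 19.35 hole along -0.0207 (stud -.0205) across -0.0002 z 0.0061
```

```bash
python3 -m handwheel '{"xyz":[[0,0,1],[0,0,0]],"spin":[0,0]}'>/dev/null; python3 st.py|head -2; python3 -m handwheel '{"xyz":[[0,0,1],[0,0,0]],"spin":[0,0]}'>/dev/null; python3 st.py|head -2
```

```text
t 14.2 p [ 0.4821 -0.2094  0.044 ] x [-0.3307  0.9437  0.0063] z [ 0.0033  0.0078 -1.    ] yaw 109.31 F [-1.38 -0.76  0.54] M [ 0.168 -0.142  0.046] g 0.461
pump pitch(tongue up+)deg -1.09 roll -0.38 yaw 19.32 hole along -0.0206 (stud -.0205) across -0.0007 z 0.0054
t 14.4 p [ 0.4822 -0.2096  0.0435] x [-0.3306  0.9438  0.0062] z [ 0.0037  0.0078 -1.    ] yaw 109.3 F [-2.67 -0.18  2.26] M [0.283 0.092 0.158] g 0.462
pump pitch(tongue up+)deg -1.07 roll -0.39 yaw 19.32 hole along -0.0205 (stud -.0205) across -0.0009 z 0.0048
```

```bash
python3 -m handwheel '{"xyz":[[0,0,0.7],[0,0,0]],"spin":[0,0]}'>/dev/null; python3 st.py|head -2; python3 - <<'E'
from h import *
for n in('scene','top','wrist'):
  im=read_camera(n);np.savez(n+'7.npz',im=im,**get_calibration(n)); cv2.imwrite(f'pics/{n}7.png',im[:,:,::-1])
a=cv2.imread('pics/wrist7.png')[130:280,220:420]
b=cv2.imread('pics/scene7.png')[110:215,215:315]
a=cv2.resize(a,(400,300),interpolation=cv2.INTER_CUBIC);b=cv2.resize(b,(400,420),interpolation=cv2.INTER_CUBIC)
a=cv2.copyMakeBorder(a,0,120,0,0,cv2.BORDER_CONSTANT)
cv2.imwrite('pics/c7.png',cv2.convertScaleAbs(np.hstack([a,b]),alpha=1.7))
E
```

```text
t 14.6 p [ 0.4823 -0.2096  0.0435] x [-0.3306  0.9438  0.0064] z [ 0.0039  0.0082 -1.    ] yaw 109.3 F [-1.86  0.27  1.06] M [ 0.184 -0.009  0.073] g 0.463
pump pitch(tongue up+)deg -1.05 roll -0.37 yaw 19.32 hole along -0.0204 (stud -.0205) across -0.0009 z 0.0049
```

View pics/c7.png

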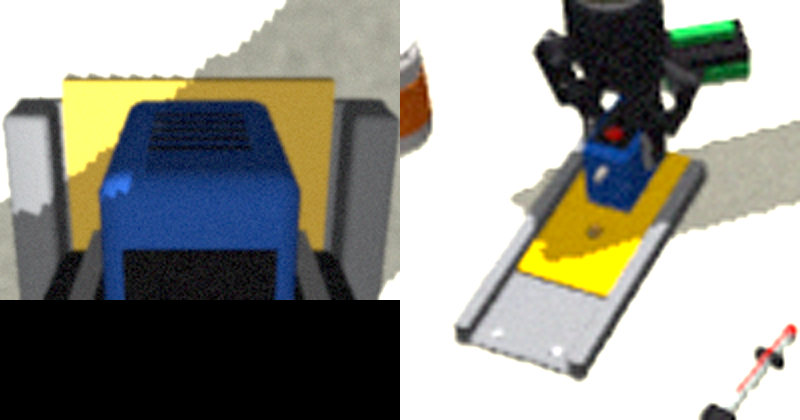

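The plate is down between the fences, its rear edge overhanging the dock end by about 9 mm as expected from the stud's position. I'll release and rise.

```bash
python3 -m handwheel '{"xyz":[[0,0,0],[0,0,0],[0,0,0],[0,0,0],[0,0,0],[0,0,0]],"spin":[0,0,0,0,0,0]}' 75 20 >/dev/null; python3 st.py|head -1; python3 - <<'E'
from h import *
im=cv2.imwrite('pics/wrist8.png',read_camera('wrist')[:,:,::-1])
E
```

```text
t 15.35 p [ 0.4826 -0.2093  0.0426] x [-0.3312  0.9435  0.0061] z [ 0.0036  0.0078 -1.    ] yaw 109.34 F [-0.49  0.03  0.5 ] M [-0.04  -0.017  0.045] g 0.875
```

View pics/wrist8.png

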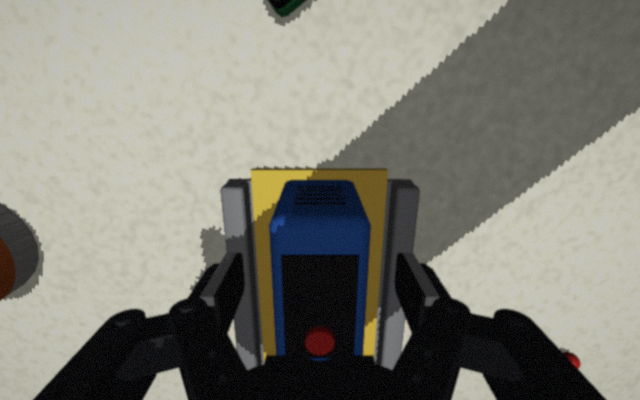

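The fingers are clear on both sides of the case. I'll rise straight up.

```bash
python3 -m handwheel '{"xyz":[[0,0,-12],[0,0,-25],[0,0,-35],[0,0,-40],[0,0,-30],[0,-30,0],[0,-30,0],[0,0,0]],"spin":[0,0,0,0,0,0,0,0]}' >/dev/null; python3 st.py|head -1; python3 - <<'E'
from h import *
for n in('scene','top','wrist'):
  im=read_camera(n);np.savez(n+'9.npz',im=im,**get_calibration(n)); cv2.imwrite(f'pics/{n}9.png',im[:,:,::-1])
b=cv2.imread('pics/scene9.png')[110:215,215:315]
cv2.imwrite('pics/c9.png',cv2.convertScaleAbs(cv2.resize(b,None,fx=5.5,fy=5.5,interpolation=cv2.INTER_CUBIC),alpha=1.7))
E
```

```text
t 16.2 p [ 0.4238 -0.2317  0.1967] x [-0.3305  0.9438  0.0031] z [ 0.0071  0.0057 -1.    ] yaw 109.3 F [ 0.45 -0.33  0.19] M [-0.006 -0.039  0.012] g 0.876
```

View pics/c9.png

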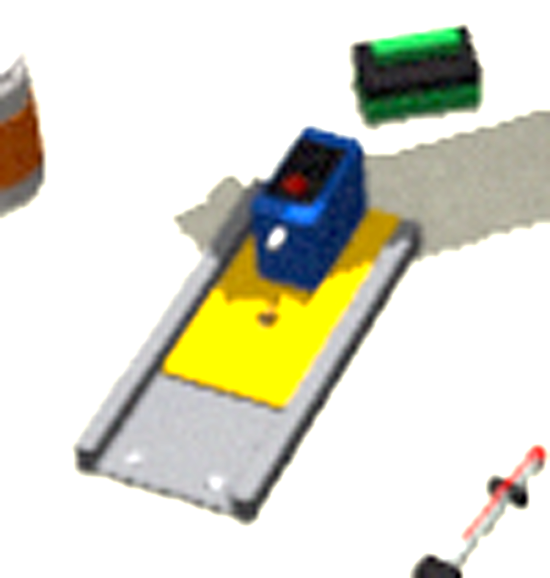

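View pics/wrist9.png

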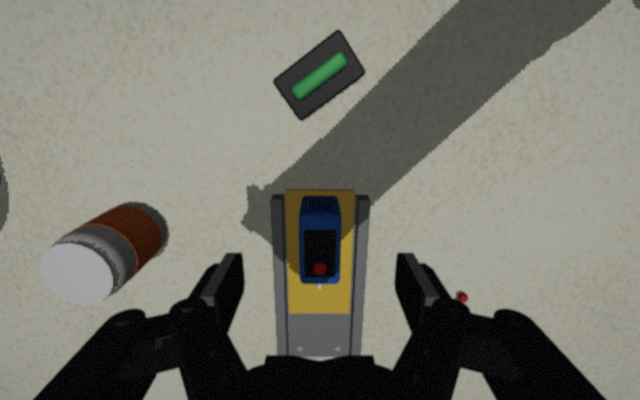

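View pics/top9.png

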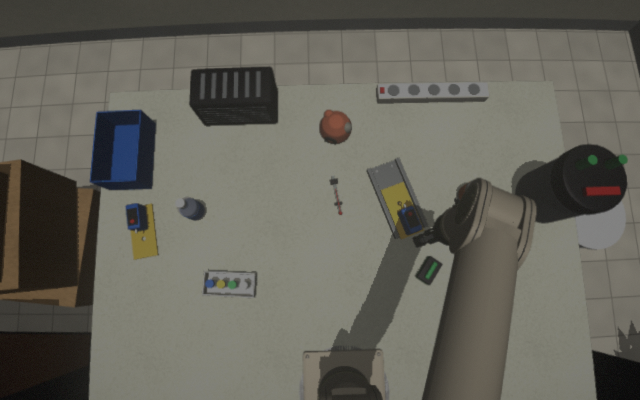

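```bash
python3 - <<'E'
from h import *
C=np.array([.5583,-.1809]);yw=np.radians(19.2);u=np.array([np.cos(yw),np.sin(yw)]);v=np.array([-u[1],u[0]])
c=get_calibration('scene');g=lambda a:(np.array(a,float)+.5)/5.5+[215,110]-.5
for n,p,z in [('tip corners',[(165,372),(285,407)],.011),('hole',[(267,318)],.014)]:
    for q in onz(c,g(p),z): d=q[:2]-C;print('scene',n,round(d@u*1000,1),round(d@v*1000,1))
w=np.load('wrist9.npz');c={k:w[k] for k in w.files};im=w['im']
y=masks(im)['yellow'];y[:,:270]=0;y[:,375:]=0
P=onz(c,np.argwhere(y)[:,::-1].astype(float),.011)[:,:2]-C
r=cv2.minAreaRect((np.c_[P@u,P@v]*1000).astype(np.float32));print('wrist plate rect (dock axes)',r)
b=cv2.imread('pics/scene9.png')[155:180,250:280];cv2.imwrite('pics/hole9.png',cv2.convertScaleAbs(cv2.resize(b,None,fx=16,fy=16,interpolation=cv2.INTER_CUBIC),alpha=1.7))
E
```

```text
scene tip corners 41.0 -35.0
scene tip corners 40.1 38.4
scene hole -15.4 1.4
wrist plate rect (dock axes) ((-42.70446014404297, -0.9747085571289062), (160.06790161132812, 75.45407104492188), 0.12430139631032944)
```

View pics/hole9.png

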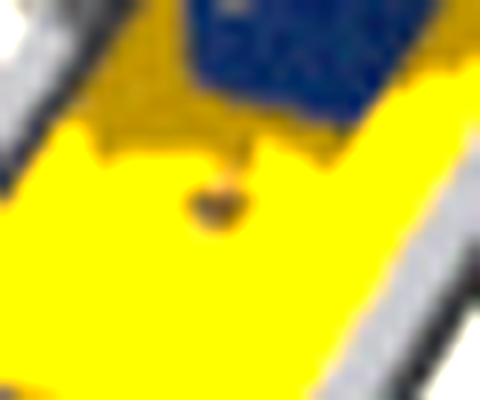

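```bash
python3 -m handwheel '{"xyz":[[0,0,0],[0,0,0],[0,0,0]],"spin":[0,0,0]}' >/dev/null; python3 st.py|head -1; python3 -c "
from workcell import env
print(env.job_done())"
```

```text
t 16.65 p [ 0.4282 -0.2282  0.1955] x [-0.3367  0.9416  0.0037] z [ 0.0055  0.0059 -1.    ] yaw 109.68 F [-0.35  0.99 -0.26] M [ 0.03  -0.022  0.033] g 0.88
the job is handed in; nothing more can be done
None
```

I put the pump nearest the robot on the dock and handed the job in at about 16.7 s; no verdict was reported. I rested the plate on top of the stud at about 5 N for over 0.6 s, with the hole roughly 16.5 mm above the shelf. I then slid it about 15 mm towards the robot until the force vanished, lowered it to the floor, opened the gripper and backed away.

**What the last checks showed:**
- **Position:** the plate lies between the fences, parallel to the dock to about 0.1°. Its hole is about 20 mm from the dock's centre along it and 1 mm across, which matches where I saw the stud.
- **Robot and bystanders:** the wrist force was back to about zero and the gripper was well clear. By eye, the bystanders stand where they were in the pictures.

**Where checks disagreed or fell short:**
- **Dock position:** the top and scene cameras differed by about 4 mm, so I steered by their mean plus the wrist view and force.
- **Hole position:** the final scene view put the hole at -15 mm instead of -20 mm. Its pixel lay on the hole's visible rim, and that view also put the plate's tip about 3 mm too far out.
- **Tilt:** the arm's tilt drifted by about 1.2° while carrying, so the tongue tip touched the floor first. I levelled the plate with a weak grip and a light push. Its final flatness is judged from pictures and tool height, not measured directly.

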